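# Find the rocking corner of the balance plate and fold its shim flat

### The job

The aluminium plate that the lab balance will stand on rocks at one corner. With the fingertips, press down firmly on its corners one after another to find the one that gives, then press that corner's steel shim tab down flat, leaving the other three standing, and finally press firmly on that same corner again for about half a second to check that it no longer rocks. Do not lift the plate or disturb the things around it.

Things in the scene. Friction and masses are not known exactly. Their poses are not given: they have to be found in the camera images.
- frame: grey levelling frame screwed to the bench: floor 190 x 272 mm (x by y), 4 mm thick, with low lips to 32 mm height round the plate. Origin on the bench under its centre; x points away from the robot, y to the robot's left (turned by up to 0.35 rad). The four corners and shims are named by this frame: near is -x, left is +y.
- plate: loose aluminium plate, 150 x 150 x 12 mm, 1.2 kg, a bubble level 8 mm high at its centre. Lies on four hidden feet, 2 mm clear of the frame's lips. Origin: centre of its underside, 29 mm above the bench; axes as the frame's. Three corners are firm (sink under 1 mm); one, unknown, is springy: pressed with about 10 N it sinks 4 mm, the plate rocking 0.057 rad about its diagonal, and comes back when let go.
- corner_near_left (a point): point on top of the plate over its near left foot, 52 mm from the plate's centre along x and along y, 41 mm above the bench: where to press that corner
- corner_near_right (a point): point on top of the plate over its near right foot, 52 mm from the plate's centre along x and along y, 41 mm above the bench: where to press that corner
- corner_far_left (a point): point on top of the plate over its far left foot, 52 mm from the plate's centre along x and along y, 41 mm above the bench: where to press that corner
- corner_far_right (a point): point on top of the plate over its far right foot, 52 mm from the plate's centre along x and along y, 41 mm above the bench: where to press that corner
- shim_near_left (a joint): angle of the near left fold-down shim (rad): 0 lies flat, 0.65 to 0.78 stands up as found. It stays where it is left; folding it down takes about 4 N near the tip of its tab. Lying flat, its cam holds up the plate's near left corner
- tab_near_left (a point): point on top of the near left shim's steel tab, 50 mm from its hinge. The tab is 26 mm wide, 3 mm thick, 62 mm long, and points outward (+y of the frame). Its hinge axis lies along the frame's x, 12 mm above the bench, 52 mm from the frame's centre along x and 68 mm along y. Flat, the tab's top is 13.5 mm above the bench
- shim_near_right (a joint): angle of the near right fold-down shim (rad): 0 lies flat, 0.65 to 0.78 stands up as found. It stays where it is left; folding it down takes about 4 N near the tip of its tab. Lying flat, its cam holds up the plate's near right corner
- tab_near_right (a point): point on top of the near right shim's steel tab, 50 mm from its hinge. The tab is 26 mm wide, 3 mm thick, 62 mm long, and points outward (-y of the frame). Its hinge axis lies along the frame's x, 12 mm above the bench, 52 mm from the frame's centre along x and 68 mm along y. Flat, the tab's top is 13.5 mm above the bench
- shim_far_left (a joint): angle of the far left fold-down shim (rad): 0 lies flat, 0.65 to 0.78 stands up as found. It stays where it is left; folding it down takes about 4 N near the tip of its tab. Lying flat, its cam holds up the plate's far left corner
- tab_far_left (a point): point on top of the far left shim's steel tab, 50 mm from its hinge. The tab is 26 mm wide, 3 mm thick, 62 mm long, and points outward (+y of the frame). Its hinge axis lies along the frame's x, 12 mm above the bench, 52 mm from the frame's centre along x and 68 mm along y. Flat, the tab's top is 13.5 mm above the bench
- shim_far_right (a joint): angle of the far right fold-down shim (rad): 0 lies flat, 0.65 to 0.78 stands up as found. It stays where it is left; folding it down takes about 4 N near the tip of its tab. Lying flat, its cam holds up the plate's far right corner
- tab_far_right (a point): point on top of the far right shim's steel tab, 50 mm from its hinge. The tab is 26 mm wide, 3 mm thick, 62 mm long, and points outward (-y of the frame). Its hinge axis lies along the frame's x, 12 mm above the bench, 52 mm from the frame's centre along x and 68 mm along y. Flat, the tab's top is 13.5 mm above the bench
- bottle_mid (a point): middle of an amber reagent bottle, 54 mm across, 100 mm high, upright; a bystander
- tipbox_mid (a point): middle of a blue pipette tip box with clear lid, 80 x 116 x 50 mm; a bystander
- weight_mid (a point): middle of a steel calibration weight with a knob, 30 mm across, 47 mm high; a bystander
Not all that is in view belongs to the job. There is more than one size of the plate; the job needs the middle-sized.

How it is judged:
On the way, in this order (a step that is already met when the one before it is completed fails the run):
1. the fingers press the springy corner down so that the plate rocks by more than 0.035 rad, with every shim still up (contact force between the fingers and plate above 2 N and angle between plate's own z axis and vertical above 0.035 rad and value of joint each of shim_near_left, shim_near_right, shim_far_left, shim_far_right above 0.45 rad), for 0.05 s.
2. that corner's shim lies flat (below 0.1 rad), the other three stand (above 0.45 rad) (((horizontal distance between springy_foot and corner_near_left below 0.03 m and value of joint shim_near_left below 0.1 rad and value of joint each of shim_near_right, shim_far_left, shim_far_right above 0.45 rad) or (horizontal distance between springy_foot and corner_near_right below 0.03 m and value of joint shim_near_right below 0.1 rad and value of joint each of shim_near_left, shim_far_left, shim_far_right above 0.45 rad) or (horizontal distance between springy_foot and corner_far_left below 0.03 m and value of joint shim_far_left below 0.1 rad and value of joint each of shim_near_left, shim_near_right, shim_far_right above 0.45 rad) or (horizontal distance between springy_foot and corner_far_right below 0.03 m and value of joint shim_far_right below 0.1 rad and value of joint each of shim_near_left, shim_near_right, shim_far_left above 0.45 rad))), for 0.2 s.
3. the fingers press the same corner (within 35 mm) with more than 5 N for 0.2 s and the plate stays level within 0.02 rad (contact force between the fingers and plate above 5 N and angle between plate's own z axis and vertical below 0.02 rad and ((horizontal distance between springy_foot and corner_near_left below 0.03 m and value of joint shim_near_left below 0.1 rad and horizontal distance between the grasp point and corner_near_left below 0.035 m) or (horizontal distance between springy_foot and corner_near_right below 0.03 m and value of joint shim_near_right below 0.1 rad and horizontal distance between the grasp point and corner_near_right below 0.035 m) or (horizontal distance between springy_foot and corner_far_left below 0.03 m and value of joint shim_far_left below 0.1 rad and horizontal distance between the grasp point and corner_far_left below 0.035 m) or (horizontal distance between springy_foot and corner_far_right below 0.03 m and value of joint shim_far_right below 0.1 rad and horizontal distance between the grasp point and corner_far_right below 0.035 m))), for 0.2 s.
At the end, for the whole second after the job is handed in: the springy corner's shim lies flat (below 0.1 rad), the other three stand (above 0.45 rad), the plate lies level (within 0.015 rad) and still, within 10 mm of where it was, and the bottle, tip box and weight are within 20 mm of where they were (((horizontal distance between springy_foot and corner_near_left below 0.03 m and value of joint shim_near_left below 0.1 rad and value of joint each of shim_near_right, shim_far_left, shim_far_right above 0.45 rad) or (horizontal distance between springy_foot and corner_near_right below 0.03 m and value of joint shim_near_right below 0.1 rad and value of joint each of shim_near_left, shim_far_left, shim_far_right above 0.45 rad) or (horizontal distance between springy_foot and corner_far_left below 0.03 m and value of joint shim_far_left below 0.1 rad and value of joint each of shim_near_left, shim_near_right, shim_far_right above 0.45 rad) or (horizontal distance between springy_foot and corner_far_right below 0.03 m and value of joint shim_far_right below 0.1 rad and value of joint each of shim_near_left, shim_near_right, shim_far_left above 0.45 rad)) and angle between plate's own z axis and vertical below 0.015 rad and distance of plate from where it was at the start of the episode below 0.01 m and linear speed of plate below 0.01 m/s and distance of each of bottle_mid, tipbox_mid, weight_mid from where it was at the start of the episode below 0.02 m); the robot touches nothing.
It fails at once if a shim at a firm corner is folded down (below 0.35 rad) ((not (horizontal distance between springy_foot and corner_near_left below 0.03 m) and value of joint shim_near_left below 0.35 rad) or (not (horizontal distance between springy_foot and corner_near_right below 0.03 m) and value of joint shim_near_right below 0.35 rad) or (not (horizontal distance between springy_foot and corner_far_left below 0.03 m) and value of joint shim_far_left below 0.35 rad) or (not (horizontal distance between springy_foot and corner_far_right below 0.03 m) and value of joint shim_far_right below 0.35 rad)).
It fails at once if the plate is lifted or pushed out of place (more than 10 mm) (distance of plate from where it was at the start of the episode above 0.01 m).
It fails at once if the bottle, tip box or weight is moved more than 20 mm (not (distance of each of bottle_mid, tipbox_mid, weight_mid from where it was at the start of the episode below 0.02 m)).
It also fails if it takes over 51 s, if anything falls off the work surface, if the arm or the gripper's body presses on something with over 40 N, if the wrist force passes 120 N, or if a joint passes its speed limit or range.

### The arm

A 6-joint arm with a two-finger parallel gripper is mounted at the origin on the work surface. World frame = base frame: x ahead of the robot, y to its left, z up, the work surface at z = 0. Lengths are in m, angles in rad, forces in N, time in s.
With the tool pointing down it reaches from about 0.3 to 0.775 m from the base axis. Payload 14.6 kg.
Tool frame: the origin (TCP) lies on the centre line of the jaws, within the pads' length; the fingertips stand 19 mm ahead of it and the grasp point (between the pads) is the TCP; y points along the fingers, x is the direction in which the jaws open and shut, and the axes are right-handed (so a half turn about y gives the same grasp; the last joint's range is limited). The gripper opens to 94 mm and grips with 3 to 60 N. Pads are 16 mm wide; open, the fingers measure 119 mm over their backs; the gripper's body (75 mm by 177 mm) begins 78 mm behind the grasp point.
Start: joints at [-1.221, 0.3, 1.521, -0, 1.321, -0.067], TCP at [0.223, -0.503, 0.224] pointing down, gripper open.
Joint ranges: [-3.03, 3.03], [-0.79, 2.21], [0.23, 2.52], [-1.04, 4.18], [0, 3.07], [-2.55, 2.55]. Speed limits (rad/s): [2.22, 2.22, 2.57, 3.14, 3.14, 3.14].

### API

Orientations are given as [roll, pitch, yaw] about the fixed x, y, z axes, in that order (R = Rz(yaw) Ry(pitch) Rx(roll)).
In Python, from station import ctrl, optics gives the robot as it stands.
- The arm moves only by the tool jog_arm, never from a script. Its argument "targets" is a list of rows, each a list of 3 entries, a list of its own where there are three numbers: the finger opening in cm, from 0 to 9.4, then the shift along the tool's x, y, z in cm, then the turn about the tool's y in rad. A call has 1 to 10 rows; each row is the pose to reach, as a shift and turn from the pose commanded when the call began, along the tool's axes at that moment; what a row does not reach only later rows make up. A row lasts 1/10 s, in which the tool goes at most 50 mm and 8.59 degrees, less where a joint would pass 70% of its speed; a pose out of reach is approached as far as the arm can. A call with a gripper value outside its range is refused whole. The fingers move at their own pace and stop on an object; "grip_force" is the grip in N (left out, the last holds). Time passes only in rows, so rows that repeat a pose let the fingers close. It gives the time, the measured TCP pose, the force and the opening at its end, in the units of the state.
- ctrl.get_obs(): the state, without advancing time (a new reading comes with each control period).
- optics.camera(name): name is "side" or "top" or "wrist"; returns a dict with "img" (400x640x3 uint8, red, green, blue), "range_z" (400x640 float32, m along the optical axis (not along the pixel's ray), 0 where there is no reading), "camera_matrix" (3x3 intrinsics, pixels), "k1" (the pictures are not rectified: a ray, as slopes to the right and down, at radius r is drawn at 1 + k1 r^2 times it, then the intrinsics apply), "world_to_cam" (4x4, takes a point from world to camera coordinates); the wrist camera has in their place "mount" (4x4, takes a point from camera to tool coordinates, whose origin is the TCP and whose axes are the tool frame's). Camera axes: x right, y up, looking along -z (the intrinsics and any distortion apply to the point x, -y, -z); pixel columns grow to the right and rows downward; lengths in m; the calibration is good to about 2 mm. A picture is of the moment at which its call begins: read the wrist's pose just before it.
- ctrl.hand_in(): hands the job in, once; it reports no verdict.
The state is a dict: "time_s": time; "qpos": joint angles; "joint_vel": joint speeds; "tau": joint torques, N m; "ee_pos": TCP position; "eef_rot": TCP orientation; "force": force on the tool from outside, world axes, zero at the start; "moment": the same for the moment, N m; "grip_width": finger opening in m.
Only numpy, scipy, OpenCV 4.12 (cv2) and the standard library are available. Lean on these libraries where they do the work, as an engineer would, in place of code of your own. Each camera call takes 0.05 s, during which the arm holds its last target. There are 200 camera calls.

## Working session

There is one attempt and no reset: what is moved stays moved. The work goes in short steps, Python scripts to look and compute and a tool call to move; the robot and the scene stay as the last step left them, time stands still between calls to the robot, and variables do not carry over. Pictures are saved under pics/ and viewed, about 8 in all and at most 12, crops included, and the job is handed in when it is done.

Besides the shell and the picture viewer there is one more tool, called after "Request:" by a JSON object that holds its "fn" and its "kwargs", one argument or row to a line. jog_arm: Moves the arm, as the interface text tells. Its arguments: {"type":"object","properties":{"targets":{"type":"array","items":{"type":"array"}},"grip_force":{"type":"number"}},"required":["targets"]}

```bash
mkdir -p pics; ls; python3 - <<'E'
from station import ctrl,optics
import cv2,pickle
o=ctrl.get_obs();print(o)
for n in("top","side"):
    c=optics.camera(n);pickle.dump(c,open(n+".pkl","wb"))
    cv2.imwrite(f"pics/{n}0.png",c["img"][:,:,::-1])
    print(n,c["camera_matrix"],c["k1"],c["world_to_cam"])
E
```

```text
pics
{'time_s': 0.0, 'qpos': array([-1.22062263e+00,  3.00467006e-01,  1.52154890e+00, -5.15071980e-06,
        1.32071748e+00, -6.65928188e-02]), 'joint_vel': array([ 2.65534299e-04,  1.98968506e-04, -6.67504832e-04,  8.43971357e-04,
       -9.21211614e-04, -4.83571577e-05]), 'tau': array([ 5.93475361e-04, -5.31803620e+01, -3.52735698e+01,  7.08882906e-02,
        2.44696724e-02, -6.50537595e-05]), 'ee_pos': array([ 0.22256298, -0.50270245,  0.22390218]), 'eef_rot': array([-1.57072540e+00,  1.13853664e-03, -1.15402850e+00]), 'force': array([0.46672116, 0.99930383, 0.15910227]), 'moment': array([ 0.02409127, -0.02492342,  0.00052276]), 'grip_width': 0.09374872502176117}
top [[413.40053297   0.         319.60084409]
 [  0.         413.40053297 203.70435938]
 [  0.           0.           1.        ]] 0.00017135890475784472 [[-5.12162361e-03 -9.99690932e-01  2.43271446e-02  1.45089612e-02]
 [ 9.82471831e-01 -4.97170696e-04  1.86410446e-01 -5.07184945e-01]
 [-1.86340738e-01  2.48554585e-02  9.82170726e-01 -9.87983362e-01]
 [ 0.00000000e+00  0.00000000e+00  0.00000000e+00  1.00000000e+00]]
side [[482.9717501    0.         318.41500029]
 [  0.         482.9717501  197.43147913]
 [  0.           0.           1.        ]] -0.06631153424739668 [[ 0.99182812 -0.12751679  0.00405653 -0.49205419]
 [ 0.09054467  0.72594631  0.68176508 -0.11651437]
 [-0.08988131 -0.67582648  0.73155992 -1.09031109]
 [ 0.          0.          0.          1.        ]]
```

View pics/top0.png

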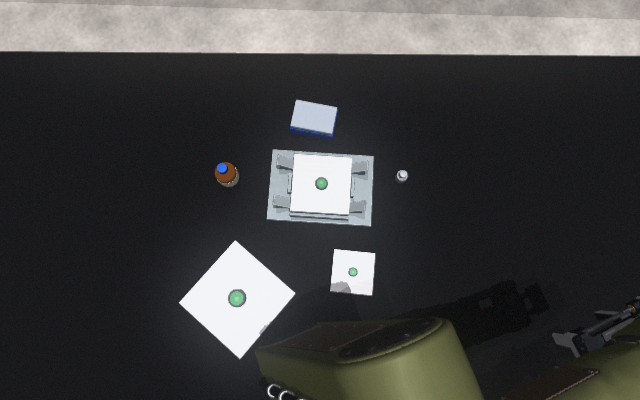

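View pics/side0.png

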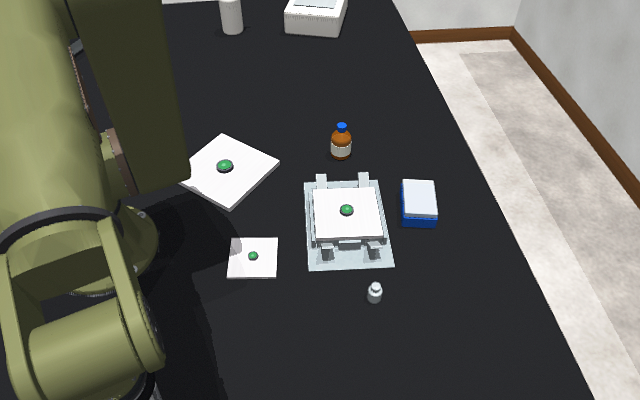

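Top view: three white plates with a green level: the large one (237,299), the small one (353,272), and the middle-sized one in the grey frame with tabs (321,184). I choose the one in the frame. Bottle (227,175), tip box (314,118) and weight (402,176) surround it. The side view agrees: plate (347,212).

```bash
cat > h.py <<'E'
import numpy as np,cv2,pickle
def ray(c,uv,z):
    K=c["camera_matrix"];p=(np.atleast_2d(uv)-K[:2,2])/K[0,0]
    q=p.copy()
    for _ in range(8): q=p/(1+c["k1"]*(q**2).sum(1,keepdims=True))
    T=np.linalg.inv(c["world_to_cam"]);d=np.c_[q[:,0],-q[:,1],-np.ones(len(q))]@T[:3,:3].T
    o=T[:3,3];s=(z-o[2])/d[:,2];return o+d*s[:,None]
def proj(c,P):
    P=np.atleast_2d(P);T=c["world_to_cam"];X=P@T[:3,:3].T+T[:3,3]
    q=np.c_[X[:,0],-X[:,1]]/-X[:,2:];q=q*(1+c["k1"]*(q**2).sum(1,keepdims=True))
    return q*c["camera_matrix"][0,0]+c["camera_matrix"][:2,2]
E
python3 - <<'E'
from h import *
for n,seed,box in(("top",(300,170),(262,145,380,232)),("side",(330,200),(296,165,402,278))):
    c=pickle.load(open(n+".pkl","rb"));im=c["img"]
    g=im.min(2);m=(g>225).astype(np.uint8)
    k,l,st,ce=cv2.connectedComponentsWithStats(m)
    i=l[seed[1],seed[0]]; cn=max(cv2.findContours((l==i).astype(np.uint8),0,2)[0],key=cv2.contourArea)
    w=ray(c,cn[:,0].astype(float),.041)
    r=cv2.minAreaRect((w[:,:2]*1000).astype(np.float32));print(n,"plate",r,st[i])
    hsv=cv2.cvtColor(im,cv2.COLOR_RGB2HSV);gm=cv2.inRange(hsv,(40,60,40),(90,255,255));x0,y0,x1,y1=box
    yy,xx=np.nonzero(gm[y0:y1,x0:x1]);print("green",xx.mean()+x0,yy.mean()+y0,ray(c,[xx.mean()+x0,yy.mean()+y0],.045))
    z=np.median(c["range_z"][l==i]);ys,xs=np.nonzero(l==i)
    # heights by depth
    K=c["camera_matrix"];d=c["range_z"][ys,xs];X=np.c_[(xs-K[0,2])/K[0,0]*d,-(ys-K[1,2])/K[0,0]*d,-d,np.ones(len(d))]@np.linalg.inv(c["world_to_cam"]).T
    print("depth pts median",np.median(X[:,:3],0))
    # frame: non-black region in box
    f=(g>90).astype(np.uint8);k,l2,st,_=cv2.connectedComponentsWithStats(f);i2=l2[seed[1],seed[0]]
    cn=max(cv2.findContours((l2==i2).astype(np.uint8),0,2)[0],key=cv2.contourArea)
    w=ray(c,cn[:,0].astype(float),.004);print("frame",cv2.minAreaRect((w[:,:2]*1000).astype(np.float32)))
    crop=cv2.resize(im[y0-25:y1+15,x0-50:x1+40],None,fx=3.4,fy=3.4,interpolation=cv2.INTER_CUBIC);cv2.imwrite(f"pics/{n}c.png",crop[:,:,::-1]);print(crop.shape)
t=pickle.load(open("top.pkl","rb"))
print("bottle",ray(t,[222,168],.1),"weight",ray(t,[402,173],.047),"box",ray(t,[[296,101],[337,106],[334,129],[291,124]],.05))
E
```

```text
top plate ((561.3433837890625, 9.178970336914062), (147.74755859375, 147.5566864013672), 86.14561462402344) [ 290  154   62   60 3136]
green 321.0921052631579 182.55263157894737 [[0.56229555 0.0089449  0.045     ]]
depth pts median [0.55954346 0.00938852 0.04036588]
frame ((560.6915283203125, 9.101104736328125), (271.5294189453125, 191.1805419921875), 86.1362533569336)
(432, 707, 3)
side plate ((562.7574462890625, 19.761138916015625), (171.35899353027344, 148.82107543945312), 85.98976135253906) [ 313  182   70   56 2999]
green 346.26666666666665 208.56 [[0.5624807  0.01263579 0.045     ]]
depth pts median [0.56018866 0.00185772 0.04126571]
frame ((563.0764770507812, 23.842239379882812), (302.9482727050781, 190.2135009765625), 86.08515167236328)
(520, 666, 3)
bottle [[0.5846368  0.24835187 0.1       ]] weight [[ 0.58705651 -0.1979228   0.047     ]] box [[ 0.78050983  0.07354859  0.05      ]
 [ 0.76717388 -0.03378115  0.05      ]
 [ 0.703653   -0.02517686  0.05      ]
 [ 0.71682778  0.08612866  0.05      ]]
```

View pics/topc.png

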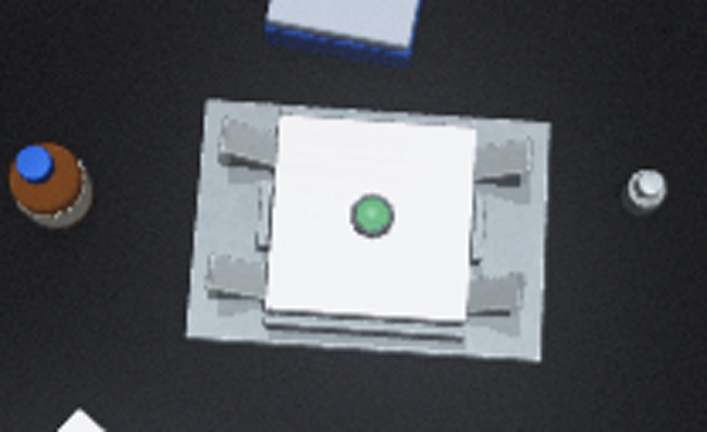

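The choice holds up: 148 mm square (150 expected), height 40–41 mm by depth, frame 271 x 191 mm. Centre is (0.561, 0.009) and the frame yaw is -0.067. The crop shows all four tabs standing. I'm moving above near right first, fingers closed, jaw axis along frame x.

Request:
{"fn": "jog_arm", "kwargs": {
  "targets": [
    [0, [-30.9, 8, 44.6], -1.087],
    [0, [-30.9, 8, 44.6], -1.087],
    [0, [-30.9, 8, 44.6], -1.087],
    [0, [-30.9, 8, 44.6], -1.087],
    [0, [-30.9, 8, 44.6], -1.087],
    [0, [-30.9, 8, 44.6], -1.087],
    [0, [-30.9, 8, 44.6], -1.087],
    [0, [-30.9, 8, 44.6], -1.087],
    [0, [-30.9, 8, 44.6], -1.087],
    [0, [-30.9, 8, 44.6], -1.087]
  ],
  "grip_force": 10
}}

```text
time_s: 1.1
ee_pos: [0.481, -0.0787, 0.1512]
eef_rot: [-1.571, 0.0, -0.067]
force: [1.1, -0.4, 0.1]
grip_width: 0.0174
```

Request:
{"fn": "jog_arm", "kwargs": {
  "targets": [
    [0, [0, 0, 0], 0],
    [0, [0, 0, 0], 0],
    [0, [0, 0, 0], 0]
  ]
}}

```text
time_s: 1.4
ee_pos: [0.48, -0.0815, 0.1515]
eef_rot: [-1.571, 0.0, -0.068]
force: [0.1, 0.0, 0.0]
grip_width: 0.0003
```

```bash
python3 - <<'E'
from station import ctrl,optics
import cv2
o=ctrl.get_obs();print(o["time_s"],o["ee_pos"],o["eef_rot"],o["force"],o["grip_width"])
c=optics.camera("side");cv2.imwrite("pics/side1.png",c["img"][:,:,::-1])
E
```

```text
1.4 [ 0.48002051 -0.08148045  0.15154211] [-1.57089698e+00  2.23061852e-04 -6.77703357e-02] [0.09829774 0.00232194 0.01682224] 0.0003265715088996479
```

View pics/side1.png

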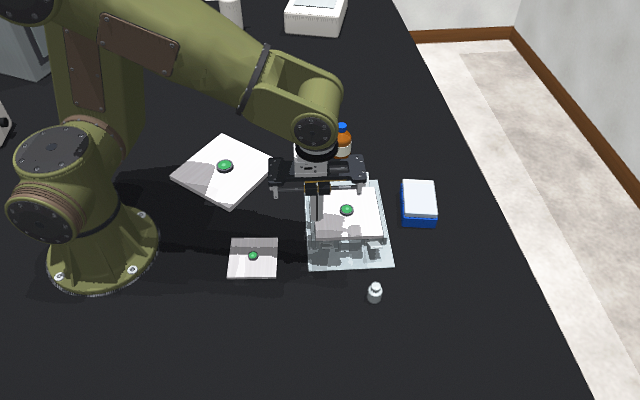

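Request:
{"fn": "jog_arm", "kwargs": {
  "targets": [
    [0, [2.3, 0, 4.4], 0],
    [0, [2.3, 4.5, 4.4], 0],
    [0, [2.3, 8.6, 4.4], 0],
    [0, [2.3, 8.6, 4.4], 0],
    [0, [2.3, 8.8, 4.4], 0],
    [0, [2.3, 9.0, 4.4], 0],
    [0, [2.3, 9.1, 4.4], 0],
    [0, [2.3, 9.2, 4.4], 0],
    [0, [2.3, 9.3, 4.4], 0],
    [0, [2.3, 9.3, 4.4], 0]
  ]
}}

```text
time_s: 2.45
ee_pos: [0.5066, -0.0386, 0.0593]
eef_rot: [-1.571, -0.001, -0.067]
force: [-2.0, -1.5, 7.3]
grip_width: 0.0004
```

Request:
{"fn": "jog_arm", "kwargs": {
  "targets": [
    [0, [0, 0.1, 0], 0],
    [0, [0, 0.1, 0], 0],
    [0, [0, 0.2, 0], 0],
    [0, [0, 0.2, 0], 0]
  ]
}}

```text
time_s: 2.85
ee_pos: [0.5065, -0.0387, 0.0574]
eef_rot: [-1.571, -0.001, -0.067]
force: [-5.2, -2.9, 10.6]
grip_width: 0.0003
```

Request:
{"fn": "jog_arm", "kwargs": {
  "targets": [
    [0, [0, 0.1, 0], 0],
    [0, [0, 0.1, 0], 0],
    [0, [0, 0.2, 0], 0],
    [0, [0, 0.2, 0], 0]
  ]
}}

```text
time_s: 3.25
ee_pos: [0.5064, -0.0388, 0.056]
eef_rot: [-1.572, -0.0, -0.067]
force: [-8.7, -3.8, 18.3]
grip_width: 0.0003
```

```bash
cat >tilt.py <<'E'
from station import ctrl,optics
from h import *
def tilt(c):
    im=c["img"];m=np.zeros(im.shape[:2],np.uint8)
    C=np.array([.561,.009]);ex=np.array([.9977,-.0673]);ey=-ex[::-1]*[1,-1];ey=np.array([.0673,.9977])
    q=np.array([[*(C+.066*(a*ex+b*ey)),.041] for a,b in((1,1),(1,-1),(-1,-1),(-1,1))])
    cv2.fillConvexPoly(m,proj(c,q).round().astype(np.int32),1)
    m[(im.min(2)<60)|(im.max(2).astype(int)-im.min(2)>25)]=0
    ys,xs=np.nonzero(m);d=c["range_z"][ys,xs];K=c["camera_matrix"]
    s=np.c_[(xs-K[0,2])/K[0,0],(ys-K[1,2])/K[0,0]];s/=1+c["k1"]*(s**2).sum(1,keepdims=True)
    X=(np.c_[s[:,0]*d,-s[:,1]*d,-d,np.ones(len(d))]@np.linalg.inv(c["world_to_cam"]).T)[:,:3]
    X=X[(d>0)&(abs(X[:,2]-.041)<.012)]
    f=np.c_[(X[:,:2]-C)@ex,(X[:,:2]-C)@ey,np.ones(len(X))]
    for _ in range(5):
        a=np.linalg.lstsq(f,X[:,2],rcond=None)[0];r=abs(X[:,2]-f@a);k=r<max(.0015,2*np.median(r));f,X=f[k],X[k]
    return len(X),a.round(4),np.median(r)
E
python3 - <<'E'
from tilt import *
print("force",ctrl.get_obs()["force"])
for n in("top","side"):
    print(n,tilt(pickle.load(open(n+".pkl","rb"))),tilt(optics.camera(n)))
E
```

```text
force [-8.69119675 -3.81142511 18.28693932]
top (1552, array([-0.0027,  0.0007,  0.0404]), np.float64(0.0007421826652036327)) (676, array([0.0398, 0.0389, 0.0409]), np.float64(0.0007264542818039149))
side (1616, array([0.0005, 0.0003, 0.0413]), np.float64(0.0006644228939012564)) (817, array([0.041 , 0.0395, 0.0415]), np.float64(0.000645636707274716))
```

Both cameras give the same tilt: 0.040 along x and 0.039 along y, i.e. 0.056 rad down towards near right, against 0 before. Near right is the springy corner. Next I lift off and go above its tab.

Request:
{"fn": "jog_arm", "kwargs": {
  "targets": [
    [0, [0, -1, 0], 0],
    [0, [0, -3, 0], 0],
    [0, [0, -6, 0], 0],
    [0, [0, -6, 0], 0],
    [0, [0, -6, -5], 0],
    [0, [0, -6, -5], 0],
    [0, [0, -6, -5], 0]
  ]
}}

```text
time_s: 4.05
ee_pos: [0.5027, -0.0887, 0.1142]
eef_rot: [-1.571, 0.0, -0.069]
force: [-1.3, -0.7, -0.0]
grip_width: 0.0006
```

```bash
python3 - <<'E'
from tilt import *
o=ctrl.get_obs();d=o["ee_pos"][:2]-[.561,.009];print(o["ee_pos"],o["force"],"frame",d@[.9977,-.0673],d@[.0673,.9977])
for n in("top","side"):
    c=optics.camera(n);print(n,tilt(c))
cv2.imwrite("pics/side2.png",cv2.resize(c["img"][140:300,270:420],None,fx=4,fy=3.7)[:,:,::-1])
E
```

```text
[ 0.50268329 -0.08871534  0.11415998] [-1.27266065 -0.73271599 -0.03932592] frame -0.05160634096816352 -0.1014153135178262
top (1408, array([-0.0001,  0.0015,  0.0404]), np.float64(0.0007299411117587945))
side (830, array([-0.0037, -0.001 ,  0.0414]), np.float64(0.0006290252315395428))
```

View pics/side2.png

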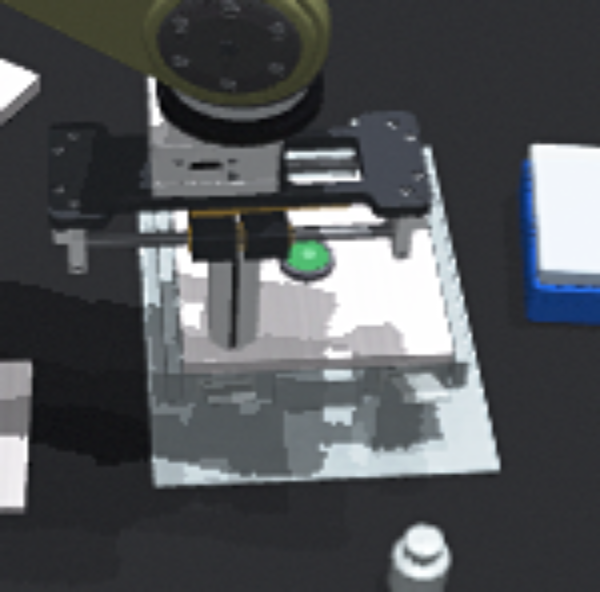

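The plate sprang back level (slopes under 0.004). The fingers stand over the near-right tab and nothing around has moved. Now I fold the tab down.

Request:
{"fn": "jog_arm", "kwargs": {
  "targets": [
    [0, [0, 2.5, 0], 0],
    [0, [0, 3.8, 0], 0],
    [0, [0, 4.3, 0], 0],
    [0, [0, 4.8, 0], 0],
    [0, [0, 5.3, 0], 0],
    [0, [0, 5.8, 0], 0],
    [0, [0, 6.3, 0], 0],
    [0, [0, 6.8, 0], 0],
    [0, [0, 7.2, 0], 0],
    [0, [0, 7.2, 0], 0]
  ]
}}

```text
time_s: 5.15
ee_pos: [0.5027, -0.0882, 0.0419]
eef_rot: [-1.571, 0.001, -0.067]
force: [-0.3, -0.1, 0.7]
grip_width: 0.0003
```

Request:
{"fn": "jog_arm", "kwargs": {
  "targets": [
    [0, [0, 0.2, 0], 0],
    [0, [0, 0.4, 0], 0],
    [0, [0, 0.6, 0], 0],
    [0, [0, 0.8, 0], 0]
  ]
}}

```text
time_s: 5.55
ee_pos: [0.503, -0.0883, 0.0344]
eef_rot: [-1.571, -0.0, -0.067]
force: [-1.4, -2.1, 3.4]
grip_width: 0.0003
```

Request:
{"fn": "jog_arm", "kwargs": {
  "targets": [
    [0, [0, 0.1, 0], 0],
    [0, [0, 0.2, 0], 0],
    [0, [0, 0.3, 0], 0],
    [0, [0, 0.3, 0], 0]
  ]
}}

```text
time_s: 5.95
ee_pos: [0.5031, -0.0884, 0.0323]
eef_rot: [-1.571, -0.0, -0.067]
force: [-5.1, -2.6, 14.2]
grip_width: 0.0007
```

Request:
{"fn": "jog_arm", "kwargs": {
  "targets": [
    [0, [0, 0.1, 0], 0],
    [0, [0, 0.1, 0], 0],
    [0, [0, 0.1, 0], 0],
    [0, [0, -3, 0], 0],
    [0, [0, -7.5, 0], 0],
    [0, [0, -8.5, 0], 0],
    [0, [0, -8.5, 0], 0],
    [0, [0, -8.5, 0], 0]
  ]
}}

```text
time_s: 6.75
ee_pos: [0.5024, -0.088, 0.1153]
eef_rot: [-1.57, 0.002, -0.067]
force: [0.4, -0.7, -0.0]
grip_width: 0.0003
```

```bash
python3 - <<'E'
from tilt import *
o=ctrl.get_obs();d=o["ee_pos"][:2]-[.561,.009];print(o["ee_pos"],o["force"],"frame",d@[.9977,-.0673],d@[.0673,.9977])
for n in("top","side"):
    c=optics.camera(n);print(n,tilt(c))
cv2.imwrite("pics/side3.png",cv2.resize(c["img"][140:300,270:420],None,fx=4,fy=3.7)[:,:,::-1])
E
```

```text
[ 0.50238702 -0.08798933  0.11529068] [ 0.39747655 -0.68540059 -0.03312554] frame -0.05195078669678487 -0.10071090349154035
top (1412, array([-0.    , -0.0013,  0.0404]), np.float64(0.0006526235253117921))
side (826, array([0.0011, 0.0022, 0.0414]), np.float64(0.0006371210425868135))
```

View pics/side3.png

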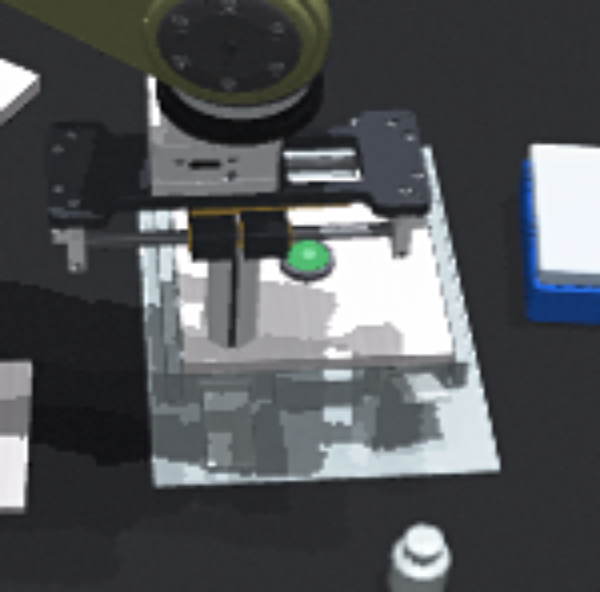

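Something lies flat now at about (225,430) on the frame's right side and the plate is level. Now the check press on the same corner.

Request:
{"fn": "jog_arm", "kwargs": {
  "targets": [
    [0, [0, 0, 4.9], 0],
    [0, [0, 3, 4.9], 0],
    [0, [0, 5.1, 4.9], 0],
    [0, [0, 5.3, 4.9], 0],
    [0, [0, 5.5, 4.9], 0],
    [0, [0, 5.6, 4.9], 0],
    [0, [0, 5.7, 4.9], 0],
    [0, [0, 5.8, 4.9], 0],
    [0, [0, 5.8, 4.9], 0]
  ]
}}

```text
time_s: 7.75
ee_pos: [0.5065, -0.0396, 0.0596]
eef_rot: [-1.571, -0.001, -0.067]
force: [-3.9, -0.9, 8.7]
grip_width: 0.0003
```

Request:
{"fn": "jog_arm", "kwargs": {
  "targets": [
    [0, [0, 0.1, 0], 0],
    [0, [0, 0.2, 0], 0],
    [0, [0, 0.2, 0], 0],
    [0, [0, 0.2, 0], 0],
    [0, [0, 0.2, 0], 0],
    [0, [0, 0.2, 0], 0],
    [0, [0, 0.2, 0], 0]
  ]
}}

```text
time_s: 8.45
ee_pos: [0.5066, -0.0397, 0.0591]
eef_rot: [-1.571, -0.002, -0.067]
force: [-12.6, 0.6, 30.9]
grip_width: 0.0007
```

```bash
python3 - <<'E'
from tilt import *
o=ctrl.get_obs();d=o["ee_pos"][:2]-[.561,.009];print(o["ee_pos"],o["force"],"frame",d@[.9977,-.0673],d@[.0673,.9977])
for n in("top","side"):
    c=optics.camera(n);print(n,tilt(c))
E
```

```text
[ 0.50660785 -0.03966116  0.05908375] [-12.6309123    0.59879315  30.93161478] frame -0.05099214701088137 -0.052209834091155864
top (682, array([0.0007, 0.0006, 0.0406]), np.float64(0.0007493224872061541))
side (848, array([0.0054, 0.0021, 0.0412]), np.float64(0.0006558969339026388))
```

At 31 N the corner sank only 0.5 mm and the tilt is under 0.006 rad, so it's firm. I lift and retreat for a last look.

Request:
{"fn": "jog_arm", "kwargs": {
  "targets": [
    [0, [0, -0.5, 0], 0],
    [0, [0, -3, 0], 0],
    [0, [0, -8, 0], 0],
    [0, [0, -13, 0], 0],
    [0, [-5, -14, -5], 0],
    [0, [-10, -14, -10], 0],
    [0, [-10, -14, -15], 0],
    [0, [-10, -14, -20], 0],
    [0, [-10, -14, -25], 0],
    [0, [-10, -14, -25], 0]
  ]
}}

```text
time_s: 9.55
ee_pos: [0.3887, -0.2849, 0.1971]
eef_rot: [-1.572, -0.001, -0.069]
force: [0.4, 0.1, 0.8]
grip_width: 0.0004
```

Request:
{"fn": "jog_arm", "kwargs": {
  "targets": [
    [0, [0, 0, -5], 0],
    [0, [0, 0, -10], 0],
    [0, [0, 0, -10], 0],
    [0, [0, 0, -10], 0],
    [0, [0, 0, -10], 0]
  ]
}}

```text
time_s: 10.05
ee_pos: [0.3832, -0.381, 0.1967]
eef_rot: [-1.571, -0.0, -0.066]
force: [0.5, 0.2, 0.3]
grip_width: 0.0005
```

```bash
python3 - <<'E'
from tilt import *
o=ctrl.get_obs();print(o["time_s"],o["ee_pos"],o["force"])
ims=[]
for n in("top","side"):
    c=optics.camera(n);print(n,tilt(c));im=c["img"]
    x0,y0,x1,y1=(212,95,412,235) if n=="top" else (290,110,450,310)
    old=pickle.load(open(n+".pkl","rb"))["img"]
    hsv=[cv2.cvtColor(i,cv2.COLOR_RGB2HSV)[y0:y1,x0:x1] for i in(old,im)]
    for nm,lo,hi in(("blue",(105,120,60),(125,255,255)),("amber",(3,120,50),(20,255,255)),("green",(40,60,40),(90,255,255))):
        print(nm,[[a.mean().round(1) for a in np.nonzero(cv2.inRange(h,lo,hi))] for h in hsv])
    ims.append(cv2.resize(im[y0:y1,x0:x1],(400,500 if n=="side" else 280)))
ims[0]=cv2.copyMakeBorder(ims[0],0,220,0,0,0)
cv2.imwrite("pics/end.png",np.hstack(ims)[:,:,::-1])
E
```

```text
10.05 [ 0.38315758 -0.38102865  0.19668459] [0.46193411 0.15178784 0.33231385]
top (1522, array([-0.0013, -0.0001,  0.0405]), np.float64(0.0006811110141048751))
blue [[np.float64(48.2), np.float64(72.0)], [np.float64(49.8), np.float64(65.3)]]
amber [[np.float64(78.8), np.float64(14.2)], [np.float64(78.8), np.float64(14.2)]]
green [[np.float64(87.6), np.float64(109.1)], [np.float64(87.6), np.float64(109.1)]]
side (1629, array([-0.0026,  0.0002,  0.0413]), np.float64(0.000647778040907307))
blue [[np.float64(92.3), np.float64(112.7)], [np.float64(92.4), np.float64(112.8)]]
amber [[np.float64(31.3), np.float64(50.6)], [np.float64(32.3), np.float64(50.2)]]
green [[np.float64(98.6), np.float64(56.3)], [np.float64(98.6), np.float64(56.3)]]
```

View pics/end.png

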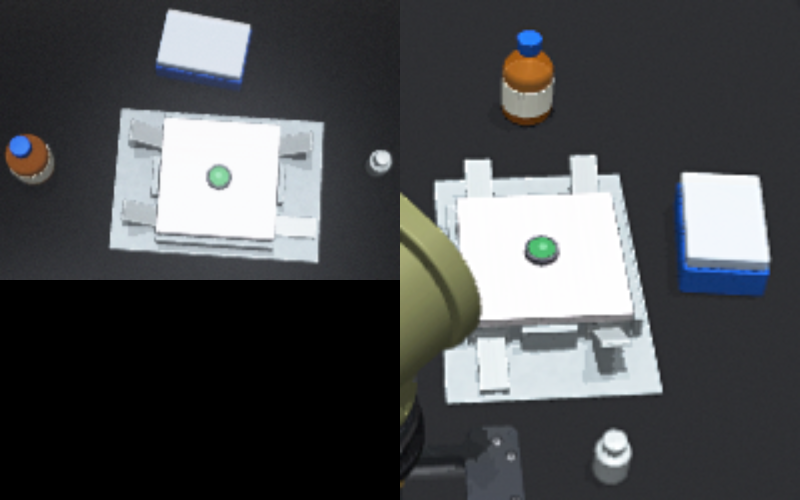

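The near-right tab lies flat, at (297,227) in the top half and (493,362) in the side half. The other three stand, and the plate and the three objects are where they were.

```bash
python3 -c "
from station import ctrl
ctrl.hand_in()"
```

```text
the job is handed in; nothing more can be done
```

The springy corner was near right, and it no longer rocks. I folded its shim flat, left the other three standing, and handed the job in at about 10 s.

- **Finding the corner:** near right was the first corner I pressed. It gave, tilting the plate 0.056 rad in both cameras, so I did not press the other three. It sprang back level when released.
- **Folding the shim:** I pressed the near-right tab down until the fingertips read 13.3 mm above the bench; flat is 13.5 mm.
- **Check press:** I held the same corner for about 0.6 s, the force rising to 31 N. It sank only about 0.5 mm from the 9 N reading. The tilt read under 0.001 rad in the top camera and 0.006 rad in the side camera, which is within their noise.
- **Last look:** the near-right tab is flat and the other three stand. The plate is level within 0.003 rad and has not moved. The bottle, tip box and weight look unmoved, and the arm is clear of everything.
- **One disagreement:** the blue colour mask in the top view shifted by about 7 pixels. I put this down to shading, because the side view (0.1 pixel shift) and the final picture show the tip box and bottle in place.

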